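Set a telescopic stand leg to its length mark and squeeze its cam lever shut

ROBOT

A 6-joint arm with a two-finger parallel gripper is mounted at the origin on the work surface; the furniture and walls round the work are solid. World frame = base frame: x ahead of the robot, y to its left, z up, the work surface at z = 0. Lengths are in mm, angles in rad, forces in N, time in s.
With the tool pointing down it reaches from about 375 to 825 mm from the base axis. Payload 5.5 kg.
Tool frame: the origin (TCP) lies midway between the tips of the shut fingers; the grasp point (between the pads) lies 19 mm behind it; z points along the fingers, y is the line along which they close (so a half turn about z gives the same grasp; the last joint's range is limited). The gripper opens to 85 mm and grips with 20 to 120 N. Pads are 22 mm wide; open, the fingers measure 114 mm over their backs; the gripper's body (76 mm by 85 mm) begins 54 mm behind the grasp point. The pads swing forward as they close: fully open they stand 13 mm farther back than shut.
Start: joints at [-1.308, 0.314, -0.047, 1.21, 0, 1.571], TCP at [155.868, -579.396, 231.299] pointing down, gripper open.
Joint ranges: [-2.67, 2.67], [-0.69, 1.73], [-1.03, 1.25], [-2.08, 2.16], [-1.42, 1.45], [-3.14, 3.14]. Speed limits (rad/s): [2.39, 2.39, 3.01, 3.14, 3.14, 3.14].

INTERFACE

Orientations are given as a rotation vector (axis times angle).
In Python, from plant import sensors, cams, manip gives the robot as it stands. The module is installed in compiled form; this text tells all that it offers.
- The arm moves only by the tool carry_out, never from a script. Its argument "motion" is a list of rows, each a list of 7 numbers: the turn, a rotation vector about the tool's x, y, z in degrees, then the shift along the tool's x, y, z in mm, then the gripper command: -1 is shut, 1 is fully open, values between are in proportion. A call has 1 to 20 rows; each row shifts and turns the commanded pose from where the row before left it, along the tool's axes as they then stand; what a row does not reach is not made up. A row lasts 1/10 s, in which the tool goes at most 50 mm and 8.59 degrees, less where a joint would pass 70% of its speed; a pose out of reach is approached as far as the arm can. A call is refused whole if a number of a shift passes 50 or a number of a turn 8.59, either way. A call with a gripper value outside its range is refused whole. The fingers move at their own pace and stop on an object; the grip force is fixed at half the most. Time passes only in rows, so rows that do not move let the fingers close. It gives the time, the measured TCP pose, the force, the opening and the grip force at its end, in the units of the state.
- sensors.observe(): the state, without advancing time (a new reading comes with each control period).
- cams.capture(name): name is "scene" or "side" or "wrist"; returns a dict with "color" (400x640x3 uint8, blue, green, red), "mtx" (3x3 intrinsics, pixels), "rvec" (rotation vector, rad) and "tvec" (3), from world to camera coordinates, as OpenCV has them; the wrist camera has in their place "T_tool_cam" (4x4, takes a point from camera to tool coordinates, whose origin is the TCP and whose axes are the flange's). Camera axes: x right, y down, z forward; pixel columns grow to the right and rows downward; lengths in mm; the calibration is good to about 2 mm. The wrist camera is an equidistant fisheye: a pixel r from the principal point sees the ray r / f radians off the axis. A picture is of the moment at which its call begins: read the wrist's pose just before it. There is no depth.
- manip.hand_in(): hands the job in; it is judged then, once.
The state is a dict: "clock": time; "q": joint angles; "qvel": joint speeds; "effort": joint torques, N m; "eef_pos": TCP position; "orientation": TCP orientation; "contact_force": force on the tool from outside, world axes, zero at the start; "moment": the same for the moment, N m; "opening": opening from 0.0 (shut) to 1.0 (fully open); "finger_force": force on a finger pad.
Only numpy, scipy, OpenCV 4.12 (cv2) and the standard library are available. Lean on these libraries where they do the work, as an engineer would, in place of code of your own. Each camera call takes 0.05 s, during which the arm holds its last target. There are 200 camera calls.

TASK

Zero the length counter on the setting jig by turning its blue reset knob anticlockwise (seen from above) back to its stop, while the leg is still fully in. Then, with the orange cam lever still open, pull the sliding leg out by its wings until its black pointer stands over the red length mark, pause there for about a second, and slide the cam lever fully closed by squeezing it against the collar while the leg stays at the mark. A spring pulls the leg back, so finish still holding: keep the collar and closed lever squeezed with the pointer on the mark, and do not disturb the loose things round the jig.

Things in the scene. Friction and masses are not known exactly. Their poses are not given: they have to be found in the camera images.
- setting_jig: Fixed grey bed, x -190 to 250, y -47 to 63 mm, 12 mm thick. Origin on the worktop, z = 0, under the leg's axis, which runs along x at y = 0, z = 55 mm. x: the way the leg pulls out (roughly the robot's left); y: to the scale side (roughly to the robot). Counter housing at x = -120, 84 x 76 mm, 45 high; posts 34 wide, 72 high at x = -66, -40; rest 18 wide, 36 high at x = 115 mm.
- knob_grip (a point): On the axis of the blue reset knob, 80 mm above the worktop, at the height to grip (7 mm below its top). The knob is an upright bar 44 long, 14 wide, 32 mm high (underside z = 55 mm) on a 42 mm disc; the point turns with it, x along the bar, y across. A white line on top points along its -x; at zero it points to the red pin on the dial.
- reset_knob (a joint): Angle of the reset knob, rad: 0 = at its zero stop (bar along the jig's x axis, white line to the red pin on the jig's -x side), grows clockwise seen from above, at most 1.5; starts between 0.6 and 1.3. Light friction (0.03 N m); stays where it is left.
- leg_slide (a joint): How far the leg is pulled out, m: 0 = fully in (start), 0.150 = end stop. A spring pulls it in with 4 to 5.2 N (friction 1 N).
- grip_collar: Grey clamp collar on the sliding leg; origin on the leg's axis (z = 55 mm), axes as the jig's; at x = 30 mm in the jig when the leg is in. Block x -18 to +18, z -15 to +19 mm; black rubber squeeze face at y = +15 mm. Beyond its wings a black tube 25 mm across with a rubber foot runs to x = 124 mm. Both sides of the block are free for fingers down to the bed (12 mm; scale and mark 19 mm high).
- wing_face (a point): Centre of the near (-x) face of the collar's two flat wings, on the leg's axis, 18 mm to +x from grip_collar's origin; axes as the jig's. The wings are 6 mm thick, reach 52 mm out to both sides of the axis (y), z -15 to +17 mm. Open fingers straddling the block push on them towards +x to pull the leg out; the spring keeps them against the fingers.
- leg_pointer (a point): Lower tip of the black pointer at the end of the collar's +y wing, 3 mm thick, over the scale: at x = +21, y = +55, z = -36 mm from grip_collar's origin; axes as the jig's.
- cam_slide (a joint): Travel of the orange cam lever, m: 0 = open (start), 0.012 = fully closed. It slides along the jig's +y towards the collar, friction 3 N, and stays where it is left.
- cam_lever: Orange cam lever, an upright plate on the collar's -y side, 36 mm long in x, 5 mm thick, z -14 to +24 mm, carried on the leg by two steel pins; origin on the leg's axis when closed, 12 mm to its -y side when open; axes as the jig's.
- lever_face (a point): Centre of the lever's outer face: 27 mm from the leg's axis (to -y) when open, 15 mm when closed. So collar and lever measure 42 mm across when open and 30 mm when closed, then centred on the leg's axis. Axes as the jig's.
- length_mark: Red mark fixed on the scale, 10 mm along the leg, 22 mm across, 5 mm thick, white centre line; origin at the centre of its underside (z = 13.5 mm), x axis along the jig's x. The leg is at its length when leg_pointer and this origin agree in x along the jig; that is 70 to 120 mm out from the start.
- masking_tape: Bystander, loose: roll of cream masking tape lying flat, 98 mm across, 36 mm high. Origin at the centre of its underside. Leave alone.
- marker: Bystander, loose: black and white marker pen lying down, 138 mm long, 18 mm high. Origin at the centre of its underside. Leave alone.
- screw_box: Bystander, loose: small cardboard box of screws, 60x80x52 mm. Origin at the centre of its underside. Leave alone.
- tape_measure: Bystander, loose: yellow tape measure, 36x82x67 mm. Origin at the centre of its underside. Leave alone.

How it is judged:
By the outcome, as a careful person would: the job done as asked, in the order asked, and still so for the second after the job is handed in, while the arm keeps its last pose, push and grip.
It also fails if it takes over 56 s, if anything falls off the work surface, if the arm or the gripper's body presses on something with over 40 N, if the wrist force passes 120 N, or if a joint passes its speed limit or range.

## Working session

There is one attempt and no reset: what is moved stays moved. The work goes in short steps, Python scripts to look and compute and a tool call to move; the robot and the scene stay as the last step left them, time stands still between calls to the robot, and variables do not carry over. Pictures are saved under pics/ and viewed, at most 13 in all, crops included, and the job is handed in when it is done.

Besides the shell and the picture viewer there is one more tool, called after "Request:" as name([rows], argument=value, ...), one row to a line, values as JSON. carry_out: Moves the arm, as the interface text tells. Its arguments: {"type":"object","properties":{"motion":{"type":"array","items":{"type":"array","items":{"type":"number"}}}},"required":["motion"]}

```bash
mkdir -p pics; python3 - <<'E'
from plant import sensors,cams
import cv2,pickle
s=sensors.observe();print(s)
d={}
for n in("scene","side","wrist"):
    d[n]=cams.capture(n);cv2.imwrite(f"pics/{n}0.png",d[n]["color"])
    print(n,{k:v.tolist() for k,v in d[n].items() if k!="color"})
pickle.dump((s,d),open("d0.pkl","wb"))
E
```

```text
{'clock': 0.0, 'q': array([-1.30800426e+00,  3.14204662e-01, -4.80959789e-02,  1.21023162e+00,
       -8.18000456e-06,  1.57079477e+00]), 'qvel': array([ 0.00012348,  0.00169794, -0.0002122 , -0.00216176,  0.00085102,
        0.00044107]), 'effort': array([-3.87970304e-04, -5.39586926e+01,  3.39751804e+01,  1.94358628e-02,
        2.19446230e-05,  2.76137747e-06]), 'eef_pos': array([ 155.70756554, -578.82007255,  230.4399897 ]), 'orientation': array([-3.11280656e+00, -4.11383113e-01,  3.69794831e-04]), 'contact_force': array([-0.08264586,  0.46153191,  0.77926101]), 'moment': array([ 0.03879309,  0.02532379, -0.01982697]), 'finger_force': 0.0, 'opening': 0.9964411894045547}
scene {'mtx': [[377.6871804977504, 0.0, 319.5320758143875], [0.0, 377.6871804977504, 197.47722800529667], [0.0, 0.0, 1.0]], 'rvec': [0.6669608898983393, -2.3438460688610907, 1.4266126730731001], 'tvec': [435.41999882147286, 230.6070084058395, 598.1778532013885]}
side {'mtx': [[515.5964711992821, 0.0, 328.1741038299402], [0.0, 515.5964711992821, 202.99936863771754], [0.0, 0.0, 1.0]], 'rvec': [0.26574968199228965, -2.7700866118711405, 1.296743650054001], 'tvec': [534.8799595985497, 153.59559509096997, 1151.9592171855165]}
wrist {'mtx': [[309.70691628693146, 0.0, 320.0137500993813], [0.0, 309.70691628693146, 196.27704802422554], [0.0, 0.0, 1.0]], 'T_tool_cam': [[0.000772183997078013, -0.9480592925754354, -0.31809272467825844, 81.53372841599943], [0.9999996490401817, 0.0008354695028845898, -6.253176592038316e-05, -0.42584764155817467], [0.00032504059232001624, -0.31809256475446485, 0.9480596049808991, -141.87154811380623], [0.0, 0.0, 0.0, 1.0]]}
```

View pics/scene0.png

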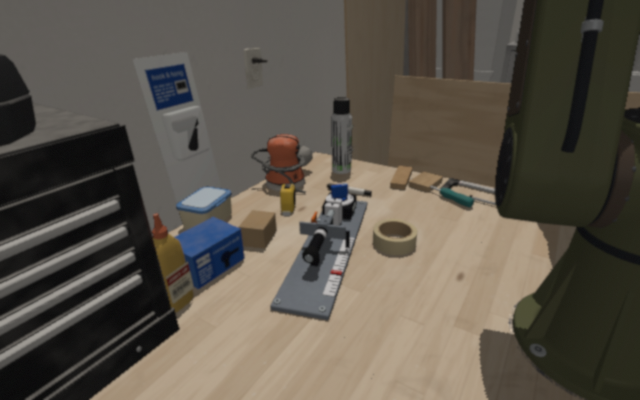

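View pics/side0.png

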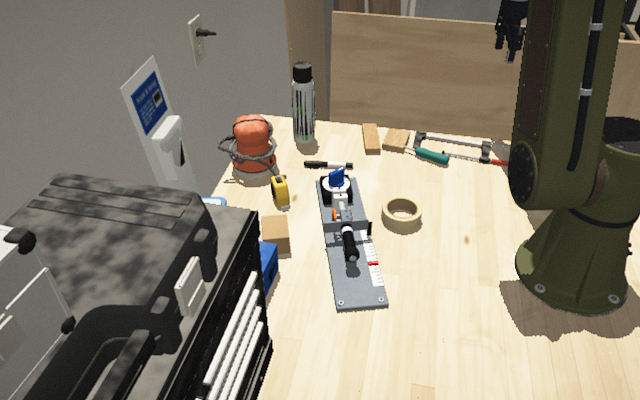

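The scene view shows the jig bed centred near (325,260), and the side view shows it at (350,240), with bed corners near (337,308) and (388,304), the blue knob at (337,178) and the red mark at (374,264). I'll take a coarse pose from these.

```bash
cat > h.py <<'E'
import numpy as np,cv2
from scipy.spatial.transform import Rotation as R
def ray(c,uv,s=None):
    uv=np.array(uv,float);K=c["mtx"]
    if "rvec" in c:
        M=cv2.Rodrigues(np.array(c["rvec"]))[0];d=M.T@np.linalg.inv(K)@[*uv,1];o=-M.T@np.array(c["tvec"]).ravel()
    else:
        p=(uv-K[:2,2])/K[0,0];r=np.linalg.norm(p)+1e-12
        d=np.r_[p/r*np.sin(r),np.cos(r)];T=np.array(c["T_tool_cam"]);W=R.from_rotvec(s["orientation"]).as_matrix()
        o=W@T[:3,3]+s["eef_pos"];d=W@T[:3,:3]@d
    return o,d/np.linalg.norm(d)
def plane(c,uv,z,s=None):
    o,d=ray(c,uv,s);return o+d*(z-o[2])/d[2]
def proj(c,P,s=None):
    P=np.array(P,float);K=c["mtx"]
    if "rvec" in c: return cv2.projectPoints(P[None],np.array(c["rvec"]),np.array(c["tvec"]),K,None)[0].ravel()
    T=np.array(c["T_tool_cam"]);W=R.from_rotvec(s["orientation"]).as_matrix()
    q=T[:3,:3].T@(W.T@(P-s["eef_pos"])-T[:3,3]);t=np.arctan2(np.hypot(q[0],q[1]),q[2]);n=np.hypot(q[0],q[1])+1e-9
    return K[:2,2]+K[0,0]*t*q[:2]/n
E
python3 - <<'E'
from h import *;import pickle
s,d=pickle.load(open("d0.pkl","rb"));c=d["side"]
for n,uv,z in[("c1",(337,308),12),("c2",(388,304),12),("c3",(317,180),12),("knob",(337,170),87),("mark",(374,264),18),("tape",(402,214),36),("marker",(330,165),9)]:print(n,plane(c,uv,z).round())
c=d["scene"]
for n,uv,z in[("c1",(273,304),12),("c2",(328,313),12),("mark",(337,272),18),("knob",(340,184),87)]:print(n,plane(c,uv,z).round())
E
```

```text
c1 [487. 209.  12.]
c2 [385. 178.  12.]
c3 [ 614. -205.   12.]
knob [ 553. -159.   87.]
mark [427.  78.  18.]
tape [379. -82.  36.]
marker [ 593. -284.    9.]
c1 [485. 205.  12.]
c2 [389. 173.  12.]
mark [429.  74.  18.]
knob [ 555. -158.   87.]
```

View pics/wrist0.png

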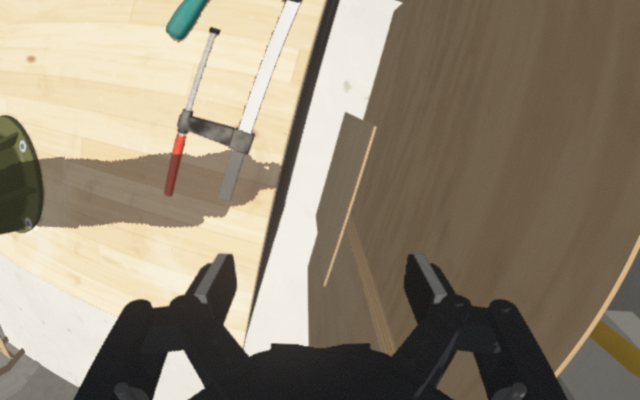

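The wrist view shows only the clamp and the table edge, with no jig. Coarse jig pose: origin about (514,-46), yaw about 107°. I'll move above it.

Request:
carry_out([
  [0,0,0,37.3,-30.9,0,1],
  [0,0,0,37.3,-30.9,0,1],
  [0,0,0,37.3,-30.9,0,1],
  [0,0,0,37.3,-30.9,0,1],
  [0,0,0,37.3,-30.9,0,1],
  [0,0,0,37.3,-30.9,0,1],
  [0,0,0,37.3,-30.9,0,1],
  [0,0,0,37.3,-30.9,0,1],
  [0,0,0,37.3,-30.9,0,1],
  [0,0,0,37.3,-30.9,0,1],
  [0,0,0,37.3,-30.9,0,1],
  [0,0,0,37.3,-30.9,0,1],
  [0,0,0,37.3,-30.9,0,1],
  [0,0,-8.4,0,0,0,1],
  [0,0,-8.4,0,0,0,1],
  [0,0,-8.4,0,0,0,1],
  [0,0,-8.4,0,0,0,1],
  [0,0,-8.4,0,0,0,1],
  [0,0,-8.4,0,0,0,1],
  [0,0,-8.4,0,0,0,1],
])

```text
clock: 2.15
eef_pos: [519.5, -65.5, 231.0]
orientation: [-2.505, -1.895, 0.001]
contact_force: [-0.4, 1.1, 1.2]
opening: 0.997
finger_force: 0.0
```

Request:
carry_out([
  [0,0,-8.4,0,0,0,1],
  [0,0,-8.4,0,0,0,1],
  [0,0,-8.4,0,0,0,1],
  [0,0,-8.0,0,0,0,1],
  [0,0,0,0,0,0,1],
  [0,0,0,0,0,0,1],
])

```text
clock: 2.75
eef_pos: [519.6, -65.5, 231.1]
orientation: [-1.871, -2.523, 0.0]
contact_force: [-0.4, -0.4, 0.3]
opening: 1.002
finger_force: 0.0
```

```bash
python3 - <<'E'
from plant import sensors,cams
import cv2,pickle
s=sensors.observe();c=cams.capture("wrist");print(s)
cv2.imwrite("pics/w1.png",c["color"]);pickle.dump((s,c),open("d1.pkl","wb"))
E
```

```text
{'clock': 2.75, 'q': array([-1.25396235e-01,  1.70714227e-01, -2.31113683e-01,  1.16935147e+00,
        1.88921215e-05,  1.15099716e+00]), 'qvel': array([-0.00118287, -0.00188397,  0.00272537, -0.00123074,  0.00125713,
       -0.00246982]), 'effort': array([ 4.14503666e-04, -4.46856093e+01,  3.36960196e+01,  5.86279246e-03,
        1.97120733e-05, -7.87073770e-02]), 'eef_pos': array([519.62739656, -65.49670642, 231.10741757]), 'orientation': array([-1.87139332e+00, -2.52296176e+00,  2.69317697e-04]), 'contact_force': array([-0.41439099, -0.42414902,  0.3301222 ]), 'moment': array([ 0.03605994, -0.06033079,  0.02291276]), 'finger_force': 0.0, 'opening': 1.0023625540608723}
```

View pics/w1.png

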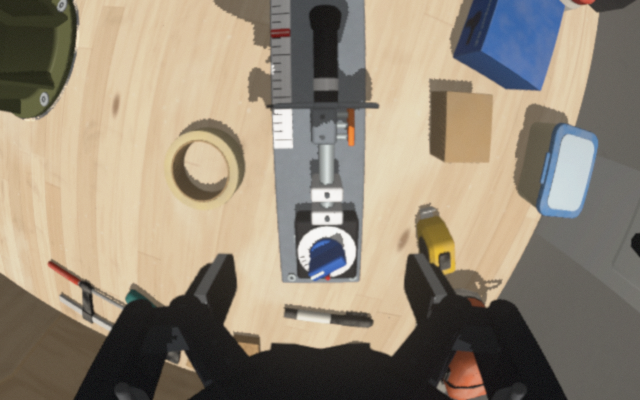

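The wrist view shows the whole jig. The blue knob is at (328,258) and the red pin at (328,278). The collar and wings are at row 105, the orange lever at (351,127) and the red mark at (281,33). The tape roll is at (203,167), the marker at (328,318) and the tape measure at (435,240).

```bash
python3 - <<'E'
from h import *;import pickle
s,c=pickle.load(open("d1.pkl","rb"));im=c["color"];hsv=cv2.cvtColor(im,cv2.COLOR_BGR2HSV)
a=cv2.resize(im[210:290,280:380],None,fx=5,fy=5,interpolation=cv2.INTER_CUBIC)
b=cv2.resize(im[20:160,255:385],None,fx=3,fy=3,interpolation=cv2.INTER_CUBIC)
h=max(a.shape[0],b.shape[0]);o=np.zeros((h,a.shape[1]+b.shape[1],3),np.uint8);o[:len(a),:a.shape[1]]=a;o[:len(b),a.shape[1]:]=b
o=o[:600,:];print(o.shape);cv2.imwrite("pics/z1.png",cv2.resize(o,None,fx=min(1,800/o.shape[1]),fy=min(1,800/o.shape[1])))
def cen(m,box):
    x0,y0,x1,y1=box;M=np.zeros_like(m);M[y0:y1,x0:x1]=m[y0:y1,x0:x1];p=np.argwhere(M)[:,::-1];return p
H,S,V=hsv[...,0].astype(int),hsv[...,1],hsv[...,2]
def show(n,m,box,z):
    p=cen(m,box);u=p.mean(0);print(n,len(p),u.round(1),p.min(0),p.max(0),plane(c,u,z,s).round(1));return p
red=((H<8)|(H>172))&(S>130)&(V>60)
show("mark",red,(260,15,300,50),18.5);show("pin",red,(300,260,350,290),55)
blue=(H>100)&(H<130)&(S>110)
p=show("knob",blue,(290,220,370,285),80)
show("lever",(H>5)&(H<22)&(S>180),(340,100,370,150),75)
# bed edges
g=S<70
for r in (65,75,85,150,165,180,195,270):
    row=g[r];l=r0=320
    x=[i for i in range(240,400) if S[r,i]<70 and V[r,i]<150]
    L,Rr=min(x),max(x);print(r,L,Rr,plane(c,(L-.5,r),12,s).round(1),plane(c,(Rr+.5,r),12,s).round(1))
E
```

```text
(420, 890, 3)
mark 102 [279.7  32.9] [271  29] [289  37] [430.6  71.2  18.5]
pin 12 [327.5 277.5] [326 276] [329 279] [ 565.5 -186.1   55. ]
knob 646 [325.8 257.7] [308 239] [345 279] [ 550.4 -146.2   80. ]
lever 87 [350.5 132.4] [348 110] [353 144] [533.7 -11.7  75. ]
65 275 364 [434.7  33.8  12. ] [533.3  63.8  12. ]
75 250 368 [409.5  15.3  12. ] [541.2  54.   12. ]
85 249 370 [411.6   3.6  12. ] [547.   43.5  12. ]
150 274 363 [460.9 -63.2  12. ] [563.2 -32.2  12. ]
165 244 363 [429.9 -91.3  12. ] [569.1 -49.5  12. ]
180 275 363 [471.5 -98.7  12. ] [575.2 -67.2  12. ]
195 276 362 [ 477.5 -117.    12. ] [580.4 -85.8  12. ]
270 282 359 [ 511.1 -220.1   12. ] [ 613.6 -189.    12. ]
```

View pics/z1.png

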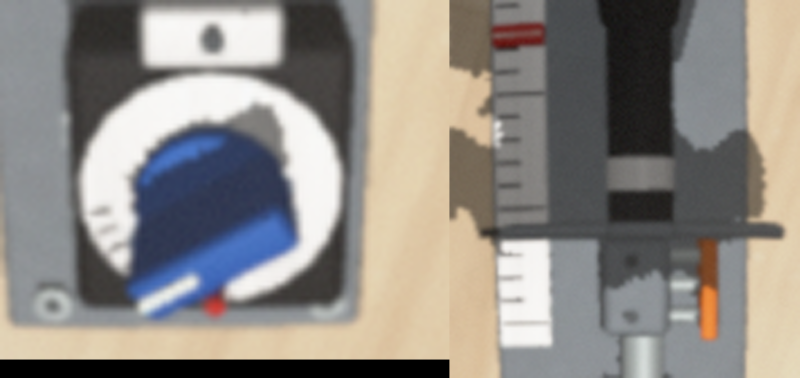

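The left crop shows the knob's top face with corners near (128,290), (283,208), (298,240) and (150,318). The white line is at its lower left, about 60° clockwise of the red pin (214,305). The right crop shows the collar open, with the wing near face at row 238 and the lever orange at (709,290). Now for the pose.

```bash
python3 - <<'E'
from h import *;import pickle
s,c=pickle.load(open("d1.pkl","rb"))
L=lambda x,y:(x/4.494+280-.4,y/4.494+210-.4)
Rr=lambda x,y:((x-449.4)/2.697+255-.3,y/2.697+20-.3)
P=lambda uv,z:plane(c,uv,z,s)
k=np.array([P(L(*q),87) for q in[(128,290),(283,208),(298,240),(150,318)]])
print("knob top",k.round(1),k.mean(0)[:2],np.degrees(np.arctan2(*(k[0]-k[1])[1::-1])),np.degrees(np.arctan2(*(k[3]-k[2])[1::-1])),[np.linalg.norm(k[i]-k[i-1]).round(1) for i in range(4)])
w=P(L(140,305),87),P(L(197,282),87);d=w[0]-w[1];print("line",np.degrees(np.arctan2(d[1],d[0])))
th=np.radians(107.7);x=np.array([np.cos(th),np.sin(th)]);y=np.array([-x[1],x[0]])
j=lambda p:np.array([(p[:2])@x,(p[:2])@y]).round(1)
print("knob j",j(k.mean(0)))
print("bed -x corners",j(P(L(12,323),12)),j(P(L(355,323),12)))
print("wing near L/R",j(P(Rr(483,238),72)),j(P(Rr(782,238),72)))
print("wing far L/R",j(P(Rr(483,226),72)),j(P(Rr(782,226),72)))
print("collar block -x corners",j(P(Rr(605,332),74)),j(P(Rr(667,334),74)))
print("lever -x end",j(P(Rr(702,339),79)),j(P(Rr(718,339),79)),"top",j(P(Rr(709,240),79)))
print("bed edges",j(P((359.5,270),12)),j(P((363.5,150),12)),j(P((281.5,270),12)),j(P((273.5,150),12)))
print("mark",j(P((279.7,32.9),18)),j(P(Rr(493,36),18.5)),j(P(Rr(545,36),18.5)))
print("white line of mark",j(P(Rr(519,35),18.5)))
print("foot of disc dial circle", j(P(L(80,185),45)),j(P(L(343,185),45)))
print("tcp",j(s["eef_pos"]))
E
```

```text
knob top [[ 536.9 -167.9   87. ]
 [ 565.5 -135.2   87. ]
 [ 571.8 -142.6   87. ]
 [ 544.3 -174.3   87. ]] [ 554.62565757 -155.01109196] -131.12550609131407 -130.85741548850075 [np.float64(9.8), np.float64(43.4), np.float64(9.7), np.float64(41.9)]
line -137.09369006809433
knob j [-316.3 -481.2]
bed -x corners [-384.3 -419.7] [-385.8 -526.7]
wing near L/R [-148.1 -424.7] [-149.4 -532.1]
wing far L/R [-143.7 -424.8] [-145.  -532.1]
collar block -x corners [-183.4 -468. ] [-184.4 -490.3]
lever -x end [-185.5 -502.5] [-185.5 -508.3] top [-150.2 -504.9]
bed edges [-366.6 -527.1] [-201.9 -526.7] [-365.1 -420. ] [-200.4 -419.9]
mark [ -63.  -431.8] [ -62.6 -421.8] [ -63.9 -443.6]
white line of mark [ -62.9 -432.7]
foot of disc dial circle [-316.8 -446.3] [-318.  -516.8]
tcp [-220.4 -475.1]
```

Request:
carry_out([
  [0,0,0,-32,2.5,0,-0.1],
  [0,0,0,-32,2.5,0,-0.1],
  [0,0,0,-31.8,2.6,0,-0.1],
  [0,0,8.3,0,0,0,-0.1],
  [0,0,8.3,0,0,0,-0.1],
  [0,0,8.3,0,0,0,-0.1],
  [0,0,8.3,0,0,0,-0.1],
  [0,0,8.3,0,0,0,-0.1],
  [0,0,8.3,0,0,0,-0.1],
  [0,0,8.2,0,0,0,-0.1],
  [0,0,0,0,0,40,-0.1],
  [0,0,0,0,0,40,-0.1],
  [0,0,0,0,0,20,-0.1],
  [0,0,0,0,0,0,-0.1],
])

```text
clock: 4.2
eef_pos: [552.4, -154.1, 127.9]
orientation: [-2.856, -1.3, 0.008]
contact_force: [-0.3, 0.2, 0.8]
opening: 0.45
finger_force: 0.0
```

```bash
python3 - <<'E'
from plant import sensors,cams
import cv2,pickle
s=sensors.observe();c=cams.capture("wrist");print(s["eef_pos"],s["orientation"],s["opening"])
im=c["color"]
from h import *
for P in([554.6,-155,87],[*s["eef_pos"]]):
    u=proj(c,P,s);print(u);cv2.circle(im,tuple(int(v) for v in u),3,(0,255,0),1)
cv2.imwrite("pics/w2.png",im);pickle.dump((s,c),open("d2.pkl","wb"))
E
```

```text
[ 552.39131425 -154.13439473  127.89064236] [-2.85552153 -1.2998429   0.0077285 ] 0.4504747385345735
[324.66392653 225.17610668]
[321.01130985 258.11164402]
```

View pics/w2.png

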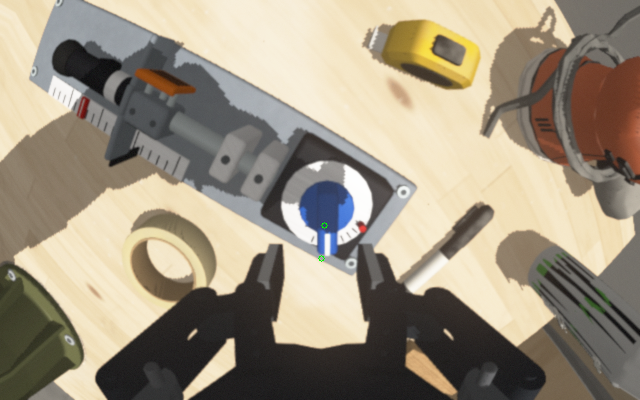

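The view shows the bar upright in the image at column 327, aligned with the fingers (their midpoint is at column 321), about 3 mm to tool +y. I'll correct that, descend and grip.

Request:
carry_out([
  [0,0,0,0.5,3,0,-0.1],
  [0,0,0,0,0,35,-0.1],
  [0,0,0,0,0,33,-0.1],
  [0,0,0,0,0,0,-0.1],
  [0,0,0,0,0,0,-0.1],
])

```text
clock: 4.75
eef_pos: [558.5, -156.7, 64.7]
orientation: [2.858, 1.303, 0.001]
contact_force: [1.0, 0.2, -0.4]
opening: 0.449
finger_force: 0.0
```

Request:
carry_out([
  [0,0,0,0,-2,0,-0.1],
  [0,0,0,0,0,3.5,-0.1],
  [0,0,0,0,0,0,-0.1],
  [0,0,0,0,0,0,-0.1],
])

```text
clock: 5.15
eef_pos: [556.6, -155.3, 60.5]
orientation: [2.857, 1.304, 0.001]
contact_force: [-0.4, 0.6, 0.3]
opening: 0.45
finger_force: 0.0
```

Request:
carry_out([
  [0,0,0,0,0,0,-1],
  [0,0,0,0,0,0,-1],
  [0,0,0,0,0,0,-1],
  [0,0,0,0,0,0,-1],
  [0,0,0,0,0,0,-1],
])

```text
clock: 5.65
eef_pos: [556.6, -155.4, 60.2]
orientation: [2.857, 1.304, 0.001]
contact_force: [0.0, -1.1, 4.3]
opening: 0.151
finger_force: 59.5
```

```bash
python3 - <<'E'
from plant import sensors
s=sensors.observe();print(s)
E
```

```text
{'clock': 5.65, 'q': array([-2.72137192e-01,  3.94926770e-01, -3.44372615e-01,  8.30605650e-01,
       -2.86841851e-04,  2.01330405e+00]), 'qvel': array([-0.00046432, -0.00083413, -0.00036783, -0.00034762, -0.00023752,
       -0.00092223]), 'effort': array([ 6.09273333e-01, -5.17013025e+01,  2.72788006e+01,  2.40072850e-01,
        3.29356156e-01,  1.88549113e-02]), 'eef_pos': array([ 556.619847  , -155.42909476,   60.18650123]), 'orientation': array([2.85739289e+00, 1.30381112e+00, 7.80079573e-04]), 'contact_force': array([ 0.03219563, -1.12861569,  4.33425887]), 'moment': array([-0.19706288, -0.02494278,  0.0223231 ]), 'finger_force': 59.51751887798309, 'opening': 0.15118891147382646}
```

Request:
carry_out([
  [0,0,-8,0,0,0,-1],
  [0,0,-8,0,0,0,-1],
  [0,0,-8,0,0,0,-1],
  [0,0,-8,0,0,0,-1],
  [0,0,-8,0,0,0,-1],
  [0,0,-8,0,0,0,-1],
  [0,0,-6,0,0,0,-1],
  [0,0,-3,0,0,0,-1],
  [0,0,-1.5,0,0,0,-1],
  [0,0,0,0,0,0,-1],
  [0,0,0,0,0,0,-1],
])

```text
clock: 6.75
eef_pos: [554.8, -155.1, 60.2]
orientation: [-1.856, -2.533, 0.002]
contact_force: [-5.4, -0.1, 9.9]
opening: 0.151
finger_force: 60.5
```

```bash
python3 - <<'E'
from plant import sensors
import numpy as np
s=sensors.observe();print(s["eef_pos"],s["contact_force"],s["moment"],s["opening"],s["finger_force"]);o=s["orientation"];print(np.degrees(2*np.arctan2(o[1],o[0])))
E
```

```text
[ 554.80369305 -155.11256479   60.1600866 ] [-5.40190211 -0.06716682  9.91379599] [-0.11753219  1.12426076 -0.0053868 ] 0.15059711245697574 60.51804721355438
-252.45293526722838
```

Request:
carry_out([
  [0,0,-1,0,0,0,-1],
  [0,0,-1,0,0,0,-1],
  [0,0,0,0,0,0,-1],
  [0,0,0,0,0,0,-1],
])

```text
clock: 7.15
eef_pos: [554.8, -155.1, 60.2]
orientation: [-1.815, -2.562, 0.002]
contact_force: [-5.2, 0.6, 10.4]
opening: 0.152
finger_force: 65.3
```

```bash
cat > st.py <<'E'
from plant import sensors
import numpy as np
s=sensors.observe();print(s["clock"],s["eef_pos"].round(2),s["contact_force"].round(2),s["moment"].round(3),s["opening"],s["finger_force"]);o=s["orientation"];print("yaw",np.degrees(2*np.arctan2(o[1],o[0]))%360)
E
python3 st.py
```

```text
7.15 [ 554.8  -155.13   60.16] [-5.23  0.55 10.38] [-0.016  1.144 -1.245] 0.1519408852459695 65.33099055290222
yaw 109.37872329953734
```

Request:
carry_out([
  [0,0,0,0,0,0,-0.1],
  [0,0,0,0,0,0,-0.1],
  [0,0,0,0,0,0,-0.1],
  [0,0,0,0,0,0,-0.1],
  [0,0,0,0,0,-40,-0.1],
  [0,0,0.9,0,0,-45,0.4],
  [0,0,0.9,40,0,-15,0.6],
  [0,0,0,40,0,0,0.6],
  [0,0,0,20,0,0,0.6],
  [0,0,0,0,0,0,0.6],
  [0,0,0,0,0,0,0.6],
  [0,0,0,0,0,0,0.6],
])

```text
clock: 8.35
eef_pos: [525.5, -60.8, 159.7]
orientation: [1.853, 2.537, -0.0]
contact_force: [1.0, 0.1, -0.5]
opening: 0.803
finger_force: 0.0
```

```bash
python3 st.py; python3 - <<'E'
from plant import sensors,cams
import cv2,pickle
s=sensors.observe();c=cams.capture("wrist")
cv2.imwrite("pics/w3.png",c["color"]);pickle.dump((s,c),open("d3.pkl","wb"))
E
```

```text
8.35 [525.51 -60.82 159.69] [ 0.97  0.09 -0.5 ] [-0.024 -0.01  -0.064] 0.8028568354848491 0.0
yaw 107.72327131950394
```

View pics/w3.png

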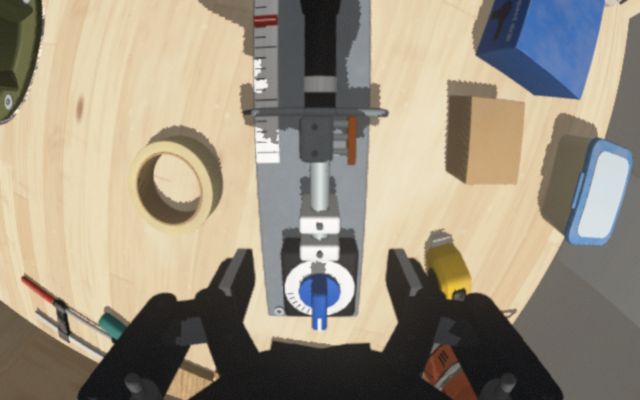

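The view shows the knob at zero: the bar is upright at (319,300) with the white line at its lower end. The collar is at (316,140) with the lever still open at (351,140). Now to lower the fingers around the collar.

Request:
carry_out([
  [0,0,0,23,-0.7,0,0.8],
  [0,0,0,23,0,0,0.8],
  [0,0,0,0,0,45,0.8],
  [0,0,0,0,0,45,0.8],
  [0,0,0,0,0,24,0.8],
  [0,0,0,0,0,10,0.8],
  [0,0,0,0,0,0,0.8],
  [0,0,0,0,0,0,0.8],
])

```text
clock: 9.2
eef_pos: [511.6, -17.0, 36.8]
orientation: [1.852, 2.536, 0.001]
contact_force: [-0.4, 0.1, -0.0]
opening: 0.9
finger_force: 0.0
```

```bash
python3 st.py
```

```text
9.2 [511.6  -16.97  36.79] [-0.42  0.07 -0.02] [-0.029  0.003 -0.054] 0.8998228100213499 0.0
yaw 107.71553572520358
```

Request:
carry_out([
  [0,0,0,4,-0.8,0,0.8],
  [0,0,0,5,0,0,0.8],
  [0,0,0,5,0,0,0.8],
  [0,0,0,8,0,0,0.8],
  [0,0,0,10,0,0,0.8],
  [0,0,0,10,0,0,0.8],
  [0,0,0,10,0,0,0.8],
  [0,0,0,10,0,0,0.8],
  [0,0,0,8,0,0,0.8],
  [0,0,0,5,0,0,0.8],
  [0,0,0,0,0,0,0.8],
  [0,0,0,0,0,0,0.8],
])

```text
clock: 10.4
eef_pos: [487.9, 54.8, 36.6]
orientation: [1.85, 2.536, 0.002]
contact_force: [3.4, -3.4, 2.3]
opening: 0.9
finger_force: 1.8
```

```bash
python3 st.py; python3 - <<'E'
from plant import sensors,cams
import cv2,pickle,numpy as np
s=sensors.observe();d={n:cams.capture(n) for n in("wrist","side","scene")}
pickle.dump((s,d),open("d4.pkl","wb"))
w=d["wrist"]["color"]
from h import *
o=np.zeros((600,800,3),np.uint8)
o[:300,:480]=cv2.resize(w[:400,:],(480,300))
a=d["side"]["color"][200:300,320:410];o[300:,:400]=cv2.resize(a,(400,300),interpolation=cv2.INTER_CUBIC)
a=d["scene"]["color"][215:300,270:370];o[300:,400:]=cv2.resize(a,(400,300),interpolation=cv2.INTER_CUBIC)
cv2.imwrite("pics/m4.png",o)
E
```

```text
10.4 [487.91  54.78  36.59] [ 3.38 -3.38  2.3 ] [-0.501 -0.59  -0.192] 0.8998165993777831 1.7610860243439674
yaw 107.77066076189224
```

View pics/m4.png

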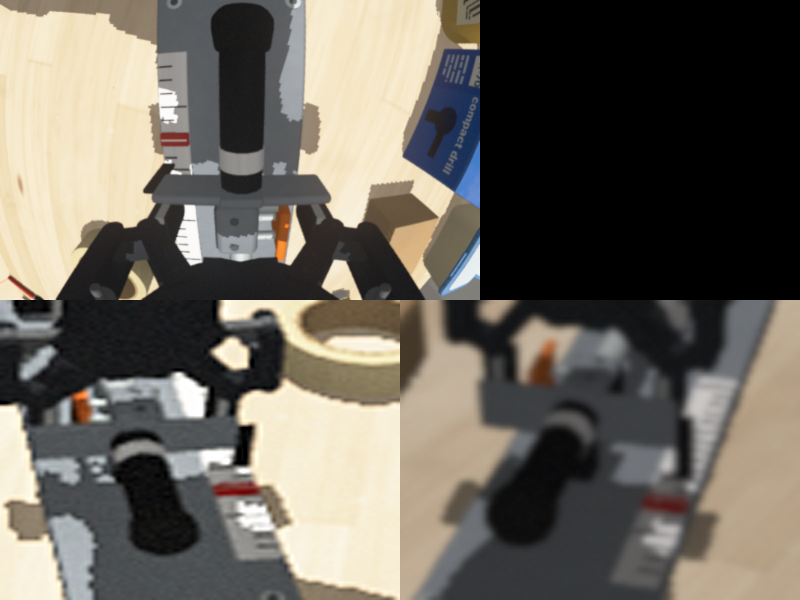

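The wrist view (top left) shows the pointer (dark strip, lower tip near (172,166)) just short of the red mark (174,140), with the lever open. Next I'll measure the tip and mark in a full-resolution crop.

```bash
python3 - <<'E'
import pickle
from h import *
s,d=pickle.load(open("d4.pkl","rb"));w=d["wrist"]["color"]
a=w[165:265,180:280];cv2.imwrite("pics/z4.png",cv2.resize(a,None,fx=6,fy=6,interpolation=cv2.INTER_CUBIC))
hsv=cv2.cvtColor(w,cv2.COLOR_BGR2HSV).astype(int)
m=((hsv[...,0]<10)|(hsv[...,0]>170))&(hsv[...,1]>120)&(hsv[...,2]>50);m[:160]=0;m[215:]=0;m[:,:195]=0;m[:,270:]=0
p=np.argwhere(m)[:,::-1];print(len(p),p.mean(0),p.min(0),p.max(0))
E
```

```text
489 [232.71370143 185.36400818] [214 177] [251 194]
```

View pics/z4.png

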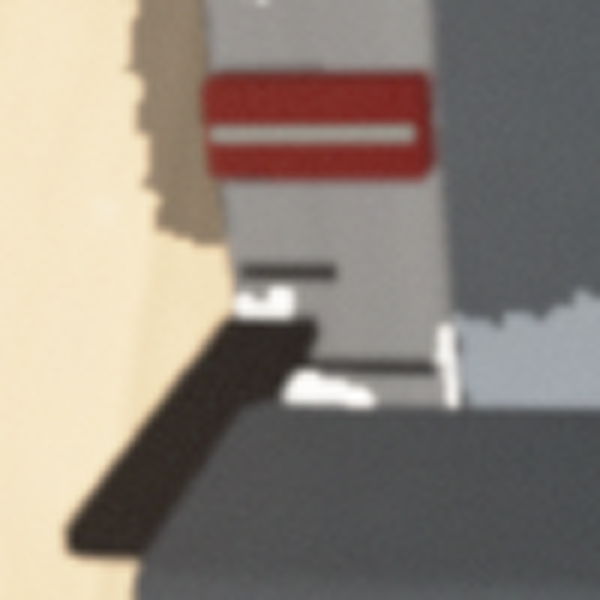

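The crop shows the pointer tip's upper edge at row 320 (columns 228–318) and the white centre line of the mark at row 134 (columns 210–415).

```bash
cat >> h.py <<'E'
th=np.radians(107.7);ex=np.array([np.cos(th),np.sin(th)]);ey=np.array([-ex[1],ex[0]])
def jig(p): return np.array([p[:2]@ex+196.4,p[:2]@ey+481.4]).round(2)
E
python3 - <<'E'
import pickle
from h import *
s,d=pickle.load(open("d4.pkl","rb"));c=d["wrist"]
Z=lambda x,y:(x/6+180-.42,y/6+165-.42)
for n,u,z in[("mL",(212,134),18.5),("mR",(415,134),18.5),("m0",(318,72),18.5),("m1",(318,180),18.5),("tipL",(228,320),19),("tipR",(318,320),19)]:print(n,jig(plane(c,Z(*u),z,s)))
print("tool",jig(s["eef_pos"]))
E
```

```text
mL [134.42  59.12]
mR [134.33  39.33]
m0 [140.28  48.15]
m1 [129.89  49.02]
tipL [115.85  59.43]
tipR [116.    50.23]
tool [ 1.0025e+02 -7.0000e-02]
```

Request:
carry_out([
  [0,0,0,5,0,0,0.8],
  [0,0,0,7,0,0,0.8],
  [0,0,0,5,0,0,0.8],
  [0,0,0,2.5,0,0,0.8],
  [0,0,0,0.5,0,0,0.8],
  [0,0,0,0,0,0,0.8],
  [0,0,0,0,0,0,0.8],
])

```text
clock: 11.25
eef_pos: [481.5, 73.3, 36.1]
orientation: [1.852, 2.536, 0.001]
contact_force: [3.1, -3.2, 3.9]
opening: 0.902
finger_force: 2.3
```

```bash
python3 st.py; python3 - <<'E'
from plant import sensors,cams
import pickle
from h import *
s=sensors.observe();c=cams.capture("wrist");pickle.dump((s,c),open("d5.pkl","wb"))
w=c["color"];u=proj(c,np.r_[ex*(134.4-196.4)+ey*(54-481.4),19],s);print(u,jig(s["eef_pos"]))
x,y=[int(v) for v in u];print(x-40,y-40)
cv2.imwrite("pics/z5.png",cv2.resize(w[y-40:y+60,x-40:x+60],None,fx=6,fy=6,interpolation=cv2.INTER_CUBIC))
E
```

```text
11.25 [481.54  73.34  36.11] [ 3.06 -3.18  3.89] [-0.686 -0.777 -0.217] 0.9020118801251936 2.305092215538025
yaw 107.72004759125039
[227.09264142 220.13808588] [119.87   0.36]
187 180
```

View pics/z5.png

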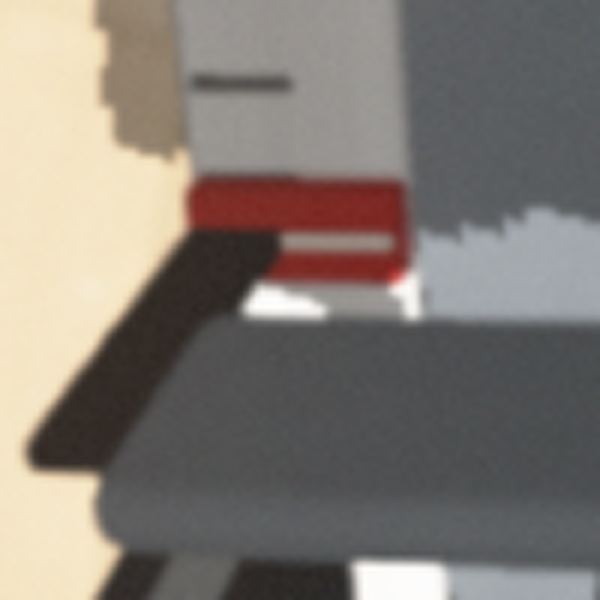

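The crop shows the pointer tip's front edge at row 231, just past the white line at row 242, and within about 0.3 mm of the target. I'll trim, pause and then squeeze.

Request:
carry_out([
  [0,0,0,0.3,0.3,0,0.8],
  [0,0,0,0,0,0,0.8],
  [0,0,0,0,0,0,0.8],
  [0,0,0,0,0,0,0.8],
  [0,0,0,0,0,0,0.8],
  [0,0,0,0,0,0,0.8],
  [0,0,0,0,0,0,0.8],
  [0,0,0,0,0,0,0.8],
  [0,0,0,0,0,0,0.8],
  [0,0,0,0,0,0,0.8],
  [0,0,0,0,0,0,0.8],
  [0,0,0,0,0,0,0.8],
  [0,0,0,0,0,0,0.8],
  [0,0,0,0,0,0,0.8],
  [0,0,0,0,0,0,0.8],
])

```text
clock: 12.8
eef_pos: [481.5, 73.4, 36.1]
orientation: [1.852, 2.536, -0.0]
contact_force: [3.3, -4.5, 3.8]
opening: 0.903
finger_force: 2.7
```

Request:
carry_out([
  [0,0,0,0,0,0,0.2],
  [0,0,0,0,0,0,0],
  [0,0,0,0,0,0,-0.1],
  [0,0,0,0,0,0,-0.2],
  [0,0,0,0,0,0,-0.3],
  [0,0,0,0,0,0,-0.5],
  [0,0,0,0,0,0,-1],
  [0,0,0,0,0,0,-1],
  [0,0,0,0,0,0,-1],
  [0,0,0,0,0,0,-1],
])

```text
clock: 13.8
eef_pos: [482.4, 73.8, 36.9]
orientation: [1.851, 2.535, 0.002]
contact_force: [2.1, -4.1, 10.1]
opening: 0.342
finger_force: 61.2
```

```bash
python3 st.py; python3 - <<'E'
from plant import sensors,cams
import pickle
from h import *
s=sensors.observe();c=cams.capture("wrist");pickle.dump((s,c),open("d6.pkl","wb"))
w=c["color"];print(jig(s["eef_pos"]))
o=np.zeros((600,800,3),np.uint8);o[:,:480]=cv2.resize(w[180:280,187:267],None,fx=6,fy=6,interpolation=cv2.INTER_CUBIC)
o[:200,480:]=cv2.resize(w,(320,200));a=cams.capture("side")["color"][190:290,310:400]
o[200:555,480:]=cv2.resize(a,(320,355),interpolation=cv2.INTER_CUBIC)
cv2.imwrite("pics/z6.png",o)
E
```

```text
13.8 [482.37  73.78  36.86] [ 2.09 -4.14 10.1 ] [-0.764 -0.516 -0.159] 0.3415456627927081 61.18758425116539
yaw 107.72864340404095
[120.03  -0.56]
```

View pics/z6.png

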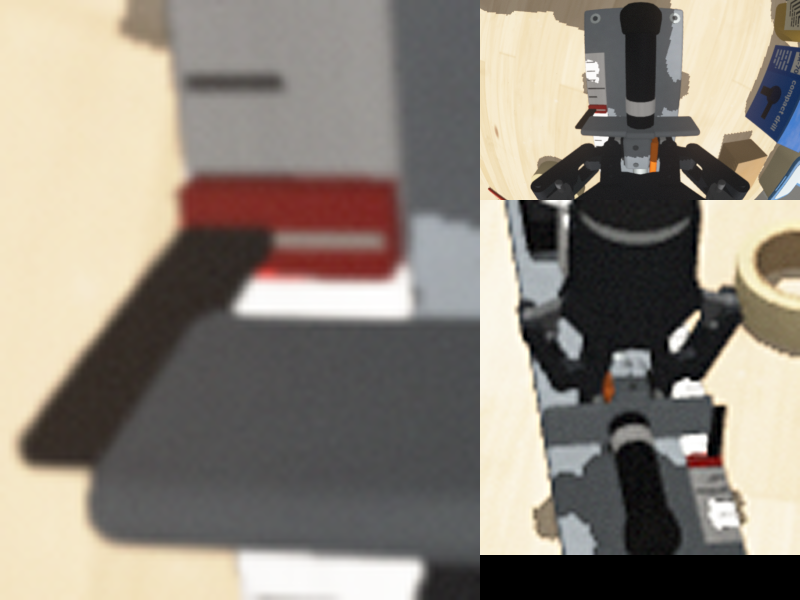

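The crop shows the pointer tip's front edge at row 229 against the white line at row 240, so its centre is within about 0.3 mm of the mark. The lever is flush with the collar, with the opening at about 30 mm and a 61 N grip. I'll hand in while still holding.

```bash
python3 -c "
from plant import manip
print(manip.hand_in())"
```

```text
the job is handed in; nothing more can be done
None
```

I turned the reset knob back to its stop with the leg in, pulled the leg to the red mark (within about 0.3 mm by camera) and paused there. I then squeezed the cam lever closed and handed in at about 14 s still holding (61 N grip), with no sign of disturbed bystanders; the hand-in returned no verdict.

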